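# Seat the carving plate on its three-ball pedestal

### The arm

A 6-joint arm with a two-finger parallel gripper is mounted at the origin on a cart in front of the work surface, level with it; the furniture and walls round the work are solid. World frame = base frame: x ahead of the robot, y to its left, z up, the work surface at z = 0. Lengths are in m, angles in rad, forces in N, time in s.
With the tool pointing down it reaches from about 0.375 to 0.975 m from the base axis. Payload 3.8 kg.
Tool frame: the origin (TCP) lies where the fingers leave the gripper's body, on its centre line; the fingertips stand 73 mm ahead of it and the grasp point (between the pads) lies 54 mm ahead of it (nose_length is the distance from the TCP to the fingertips, in m); z points along the fingers, y is the line along which they close (so a half turn about z gives the same grasp; the last joint's range is limited). The gripper opens to 85 mm and grips with 20 to 120 N. Pads are 22 mm wide; open, the fingers measure 114 mm over their backs; the gripper's body (76 mm by 85 mm) begins 54 mm behind the grasp point. The pads swing forward as they close: fully open they stand 13 mm farther back than shut.
Start: joints at [-0.8, 0.264, 1.604, -0, 1.274, -0.037], TCP at [0.488, -0.466, 0.304] pointing down, gripper open.
Joint ranges: [-2.63, 2.63], [-0.94, 2.18], [0.31, 2.57], [-1.31, 4.45], [0, 2.66], [-2.55, 2.55]. Speed limits (rad/s): [2.57, 2.57, 3.14, 3.14, 3.14, 3.14].

### API

Orientations are given as a rotation vector (axis times angle).
In Python, from workcell import read_state, read_camera, calibration, finish_job, look_for, cut_out, tip_of, nose_length gives the robot as it stands.
- The arm moves only by the tool step_arm, never from a script. Its argument "targets" is a list of rows, each a list of 3 entries, a list of its own where there are three numbers: the turn, a rotation vector about the tool's x, y, z in rad, then the shift along the tool's x, y, z in mm, then the finger opening in mm, from 0 to 85.4. In form: [[[ax, ay, az], [x, y, z], grip], ...]. A call has 1 to 5 rows; each row shifts and turns the commanded pose from where the row before left it, along the tool's axes as they then stand; what a row does not reach is not made up. A row lasts 1/12 s, in which the tool goes at most 41.7 mm and 7.16 degrees, less where a joint would pass 70% of its speed; a pose out of reach is approached as far as the arm can. A call with a gripper value outside its range is refused whole. The fingers move at their own pace and stop on an object; "grip_force" is the grip in N (left out, the last holds). Time passes only in rows, so rows that do not move let the fingers close. It gives the time, the measured TCP pose, the force, the opening and the grip force at its end, in the units of the state.
- read_state(): the state, without advancing time (a new reading comes with each control period).
- read_camera(name): name is "scene" or "top" or "wrist"; returns the picture (420x560x3 uint8, red, green, blue); there is no depth.
- calibration(name): a dict with "camera_matrix" (3x3 intrinsics, pixels), "R" (3x3) and "t" (3): a world point X has camera coordinates R X + t. Camera axes: x right, y down, z forward; pixel columns grow to the right and rows downward; lengths in m; the calibration is good to about 2 mm. A picture is of the moment at which its call begins: read the wrist's pose just before it. calibration takes no time and is no camera call; for the wrist camera it gives the pose at the moment of the call.
- finish_job(): hands the job in; it is judged then, once.
Trained networks look in the newest picture that a camera, given by its name, has taken for a name from the list of things; names that differ only in an ending like _2 or _b are one class to them, and where a whole thing is asked for, a point or a joint stands for the part that bears it (a point fixed in the world has none). Each returns a list of dicts, best first, with "score" (0 to 1); they miss things now and then, are a little off and sometimes report something else, mostly with a low value. They report only what shows in the picture. A call takes as long as a camera call.
- look_for(camera, query): "extent" ([left, top, right, bottom] in pixels, round what is visible of it).
- cut_out(camera, query): "region" (420x560 bool, what is visible of it) and "extent" ([left, top, right, bottom] in pixels, round what is visible of it).
- tip_of(camera, query): "at" ([row, column] in pixels: a listed point, or the origin of a listed thing).
The state is a dict: "time": time; "q": joint angles; "joint_vel": joint speeds; "joint_torque": joint torques, N m; "tool_pos": TCP position; "tcp_rot": TCP orientation; "wrist_force": force on the tool from outside, world axes, zero at the start; "torque": the same for the moment, N m; "width": opening from 0.0 (shut) to 1.0 (fully open); "grip_force": force on a finger pad.
Only numpy, scipy, OpenCV 4.12 (cv2) and the standard library are available. Lean on these libraries where they do the work, as an engineer would, in place of code of your own. Each camera call takes 0.05 s, during which the arm holds its last target. There are 200 camera calls.

### The job

Mount the loose carving plate, with the blank clamped on it, on the pedestal: let it down level and gently, its keyholes over the three sprung studs, until it rests on the balls, whose height the last user has set and nobody has measured. Then turn it clockwise (seen from above) under a light load and, where the springs pull it down, ease it along until it sits fully home with the balls in its vees; let go only then. Never drop it, lean on it, tip it or let it snap home, and leave the other things on the bench alone.

Things in the scene. Friction and masses are not known exactly. Their poses are not given: they have to be found in the camera images.
- carving_plate: Loose grey plate, 116 mm across, 8 mm thick, 0.24 to 0.39 kg in all; origin at the centre of its underside, z up. A dark red wooden blank, 30 mm (x) by 32 (y) by 75 high, stands clamped on its middle: the handle. On a 40 mm radius: three keyholes (17 mm hole, 8 mm slot between brass ramps up to 14 mm over the underside) and, in the underside, three radial 90 degree vees.
- blank_top (a point): Centre of the blank's top face, 83 mm above the plate's underside; axes as the plate's. Two small dark clamps, 12 mm high, hold the blank's foot on its +y and -y sides, 28 mm out; above them its four faces are free.
- pedestal: Pedestal bolted to the bench, round, 108 mm across; origin at the centre of its foot on the bench, z up. On a 40 mm radius its grey head bears three steel balls, 14 mm, at 60, 180 and 300 degrees from its x axis, and three brass-headed studs at 0, 120, 240 degrees. The ball tops stand 58 to 87 mm over the origin: a clamp sets this height and it is not measured, so feel for it.
- stud_0 (a joint): How far the stud at 0 degrees (white mark) is pulled up, m; 0 at rest. Stud: brass head 12 mm across, 5 mm shank; its head's underside is 8.6 mm and its top 14.2 mm above the ball tops. Over the holes the plate's yaw is the pedestal's + 0.60 rad (or that and any thirds of a turn). Home is 0.60 rad clockwise from there.
- stud_1 (a joint): The same for the stud at 120 degrees. Spring: 2 N at rest, 400 N/m. Turning the plate drags the heads up its ramps, about 5.7 mm at most; 0.15 rad short of home the vees reach the balls and the springs pull the plate down 3.2 mm, with 9 to 13 N in all, and centre it if it is free to move. Home, each stud stays pulled up about 2 mm.
- stud_2 (a joint): The same for the stud at 240 degrees. The slots end 0.1 rad past home.
- jar: Bystander: glass jar with a black lid, 51 mm across, 63 high; origin at the centre of its underside.
- disc: Bystander: carved clay disc lying flat, 40 mm across, 11 high, at the back; origin under its centre.
- bowl: Bystander: grey bowl, 84 mm across, 38 high, at the back; origin under its centre.

How it is judged:
By the outcome, as a careful person would: the job done as asked, in the order asked, and still so for the second after the job is handed in, with the robot touching nothing.
It also fails if it takes over 48 s, if anything falls off the work surface, if the arm or the gripper's body presses on something with over 40 N, if the wrist force passes 120 N, or if a joint passes its speed limit or range.

## Working session

There is one attempt and no reset: what is moved stays moved. The work goes in short steps, Python scripts to look and compute and a tool call to move; the robot and the scene stay as the last step left them, time stands still between calls to the robot, and variables do not carry over. Pictures are saved under pics/ and viewed, at most 10 in all, crops included, and the job is handed in when it is done.

Besides the shell and the picture viewer there is one more tool, called after ">>>" as name(argument=value, ...), one argument or row to a line, values as JSON. step_arm: Moves the arm, as the interface text tells. Its arguments: {"type":"object","properties":{"targets":{"type":"array","items":{"type":"array"}},"grip_force":{"type":"number"}},"required":["targets"]}

```bash
mkdir -p pics; ls; cat > h.py <<'E'
import numpy as np, cv2
from workcell import *
from scipy.spatial.transform import Rotation as R
def ray(c,u,v,z):
    K=np.array(c["camera_matrix"]);Rm=np.array(c["R"]);t=np.array(c["t"]).ravel()
    d=Rm.T@np.linalg.solve(K,[u,v,1]); o=-Rm.T@t
    return o+d*(z-o[2])/d[2]
def proj(c,X):
    p=np.array(c["R"])@np.array(X)+np.array(c["t"]).ravel(); p=np.array(c["camera_matrix"])@p
    return p[:2]/p[2]
def save(n,im): cv2.imwrite(f"pics/{n}.png",im[:,:,::-1])
E
python3 - <<'E'
from h import *
s=read_state(); print(s)
for n in("top","scene"):
    im=read_camera(n);save(n+"0",im);c=calibration(n)
    print(n,-np.array(c["R"]).T@np.array(c["t"]).ravel())
    for q in("carving_plate","blank_top","pedestal","stud_0","jar","disc","bowl"):
        r=tip_of(n,q)[:2]; e=look_for(n,q)[:1]
        z=.083 if q=="blank_top" else 0
        for a in r: print(q,round(a["score"],2),a["at"],ray(c,a["at"][1],a["at"][0],z).round(3))
        print(e)
a=cv2.imread("pics/top0.png");b=cv2.imread("pics/scene0.png")
E
```

```text
pics
{'time': 0.0, 'q': array([-7.99889528e-01,  2.64773958e-01,  1.60537926e+00, -3.63505319e-06,
        1.27369609e+00, -3.69102769e-02]), 'joint_vel': array([-0.00071714,  0.00232541, -0.00069465, -0.00104043,  0.00146745,
        0.00069325]), 'joint_torque': array([ 4.70640261e-04, -5.15100217e+01, -3.67318976e+01, -1.15444154e-04,
        1.28662371e-02, -4.86149489e-06]), 'tool_pos': array([ 0.48747322, -0.46607616,  0.30254498]), 'tcp_rot': array([-2.88685804e+00, -1.23386826e+00,  1.27614966e-03]), 'wrist_force': array([ 0.17529915, -0.28966535,  0.15110844]), 'torque': array([ 0.01309616,  0.00440355, -0.02839579]), 'grip_force': 0.0, 'width': 0.9953985703782737}
top [ 0.35369939 -0.0138411   0.97273606]
[{'extent': [332.5, 222.1, 392.7, 280.9], 'score': 0.88}]
blank_top 0.89 [248.9, 369.8] [ 0.454 -0.195  0.083]
[{'extent': [332.7, 223.6, 389.0, 281.9], 'score': 0.61}]
pedestal 0.77 [245.1, 293.3] [ 0.47  -0.059  0.   ]
[{'extent': [264.9, 216.5, 324.1, 273.5], 'score': 0.83}]Traceback (most recent call last):
  File "<stdin>", line 7, in <module>
ValueError: it knows: blank_top, bowl, carving_plate, disc, jar, pedestal
```

```bash
python3 - <<'E'
from h import *
for n in("top","scene"):
    im=read_camera(n);save(n+"1",im);c=calibration(n)
    print(n,-np.array(c["R"]).T@np.array(c["t"]).ravel())
    for q in("carving_plate","blank_top","pedestal","jar","disc","bowl"):
        r=tip_of(n,q)[:1]; e=look_for(n,q)[:1]
        z=.083 if q=="blank_top" else 0
        for a in r: print(q,round(a["score"],2),a["at"],ray(c,a["at"][1],a["at"][0],z).round(3),[x["extent"] for x in e])
    if n=="top": save("topc",cv2.resize(im[190:310,240:420],None,fx=4.4,fy=4.4,interpolation=cv2.INTER_CUBIC))
E
```

```text
top [ 0.35369939 -0.0138411   0.97273606]
carving_plate 0.79 [250.3, 362.1] [ 0.46  -0.197  0.   ] [[332.2, 222.0, 393.4, 280.8]]
blank_top 0.85 [249.5, 370.6] [ 0.453 -0.197  0.083] [[330.5, 224.3, 389.0, 285.1]]
pedestal 0.77 [244.2, 292.8] [ 0.471 -0.058  0.   ] [[266.6, 214.6, 322.1, 272.3]]
jar 0.69 [170.4, 254.9] [0.623 0.02  0.   ] [[245.9, 144.3, 270.0, 174.7]]
disc 0.89 [150.5, 214.2] [0.665 0.105 0.   ] [[204.8, 141.9, 222.4, 165.6]]
bowl 0.7 [151.0, 168.1] [0.662 0.2   0.   ] [[145.5, 126.2, 187.5, 167.7]]
scene [0.40501984 0.4389882  0.96010742]
carving_plate 0.83 [154.6, 352.1] [ 0.451 -0.191  0.   ] [[323.7, 125.2, 371.4, 172.8]]
blank_top 0.8 [130.0, 353.9] [ 0.459 -0.192  0.083] [[323.9, 120.9, 374.3, 179.4]]
pedestal 0.98 [202.3, 325.8] [ 0.471 -0.065  0.   ] [[301.3, 166.7, 344.9, 231.6]]
jar 0.76 [209.5, 237.1] [0.632 0.008 0.   ] [[221.4, 182.3, 250.3, 219.4]]
disc 0.82 [250.3, 208.4] [0.653 0.108 0.   ] [[324.3, 125.7, 372.2, 175.2]]
bowl 0.7 [292.7, 189.0] [0.655 0.198 0.   ] [[161.7, 263.5, 206.9, 307.8]]
```

View pics/topc.png

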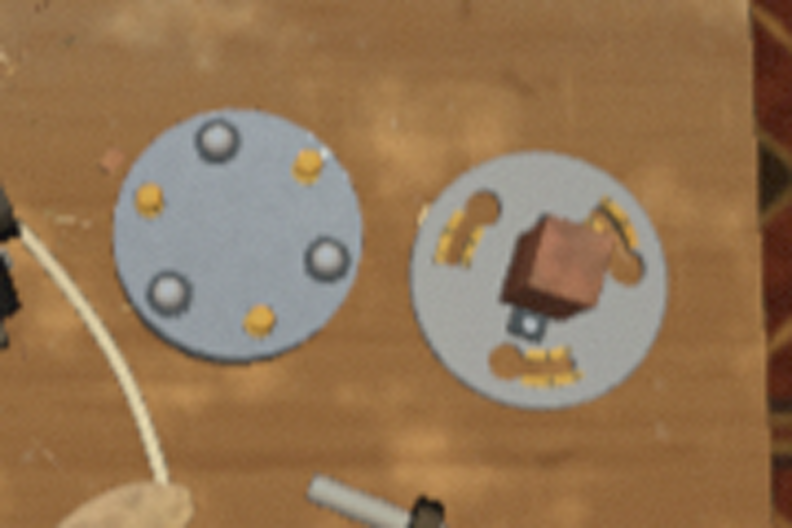

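View pics/scene1.png

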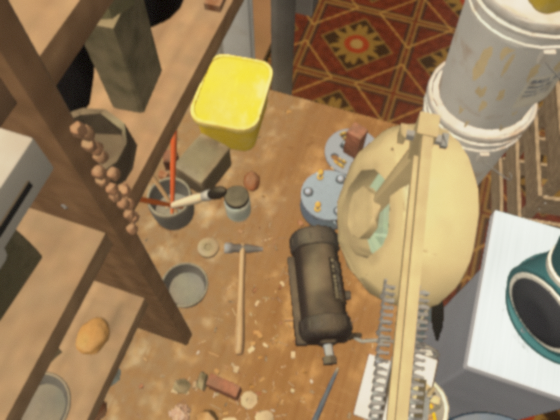

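View pics/top1.png

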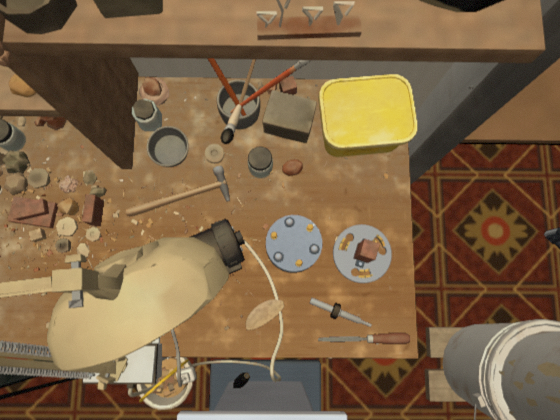

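```bash
python3 - <<'E'
from h import *
s=read_state(); c=calibration("wrist")
T=R.from_rotvec(s["tcp_rot"]).as_matrix(); o=-np.array(c["R"]).T@np.array(c["t"]).ravel()
print(T.round(3)); print("cam in tool",T.T@(o-s["tool_pos"]), (np.array(c["R"])@T).round(3)); print(c["camera_matrix"])
ct=calibration("top");cs=calibration("scene")
def P(c): return np.array(c["camera_matrix"])@np.hstack([np.array(c["R"]),np.array(c["t"]).reshape(3,1)])
for a,b in(((140,315),(405,215)),((225,245),(320,290))):
    X=cv2.triangulatePoints(P(ct),P(cs),np.float64(a),np.float64(b)).ravel();print((X[:3]/X[3]).round(3))
print(ray(ct,362,252,.008),nose_length() if callable(nose_length) else nose_length)
d=np.array([.46-.15,-.13,.30])
E
```

```text
[[ 0.691  0.723  0.   ]
 [ 0.723 -0.691 -0.   ]
 [ 0.     0.    -1.   ]]
cam in tool [ 0.06553865 -0.00086975 -0.06952115] [[ 0.001  1.     0.001]
 [-0.965  0.001 -0.262]
 [-0.262 -0.001  0.965]]
[[289.2394505    0.         280.21131596]
 [  0.         289.2394505  207.93373359]
 [  0.           0.           1.        ]]
[0.347 0.133 0.403]
[ 0.451  0.088 -0.062]
[ 0.45621643 -0.19473963  0.008     ] 0.0726
```

>>> step_arm(
  targets=[
    [[0,0,0],[22,-25,0],85],
    [[0,0,0],[22,-25,0],85],
    [[0,0,0],[22,-25,0],85],
    [[0,0,0],[22,-25,0],85],
    [[0,0,0],[22,-25,0],85],
  ],
)

```text
time: 2.07
tool_pos: [0.4732, -0.2993, 0.3039]
tcp_rot: [2.889, 1.234, 0.0]
wrist_force: [-0.2, 0.2, -0.1]
width: 0.993
grip_force: 0.0
```

>>> step_arm(
  targets=[
    [[0,0,0],[22,-25,0],85],
    [[0,0,0],[22,-25,0],85],
    [[0,0,0],[22,-25,10],85],
    [[0,0,0],[22,-25,20],85],
    [[0,0,0],[0,0,0],85],
  ],
)

```text
time: 2.48
tool_pos: [0.4591, -0.1625, 0.2702]
tcp_rot: [-2.88, -1.237, 0.006]
wrist_force: [-0.5, 0.8, -1.2]
width: 0.995
grip_force: 0.0
```

```bash
python3 - <<'E'
from h import *
s=read_state(); print(s["time"],s["q"].round(3),s["tool_pos"],s["tcp_rot"],s["wrist_force"])
c=calibration("wrist"); im=read_camera("wrist"); save("w1",im)
for q,z in(("carving_plate",0),("blank_top",.083),("pedestal",0)):
    a=tip_of("wrist",q)[:1]; e=look_for("wrist",q)[:1]
    for a in a: print(q,a["score"],a["at"],ray(c,a["at"][1],a["at"][0],z).round(4),e)
E
```

```text
2.4833 [-0.393 -0.067  2.03   0.003  1.187  0.366] [ 0.45912203 -0.16248748  0.27015872] [-2.88021618 -1.23668838  0.00559939] [-0.52634344  0.8098646  -1.19247487]
carving_plate 0.91 [208.4, 295.1] [ 0.4511 -0.1926  0.    ] [{'extent': [154.1, 51.9, 271.8, 167.9], 'score': 0.75}]
blank_top 0.82 [231.8, 299.9] [ 0.4518 -0.1934  0.083 ] [{'extent': [248.3, 161.0, 345.9, 254.3], 'score': 0.6}]
pedestal 0.58 [112.8, 221.2] [ 0.4662 -0.0544  0.    ] [{'extent': [155.5, 51.8, 272.8, 170.5], 'score': 0.92}]
```

View pics/w1.png

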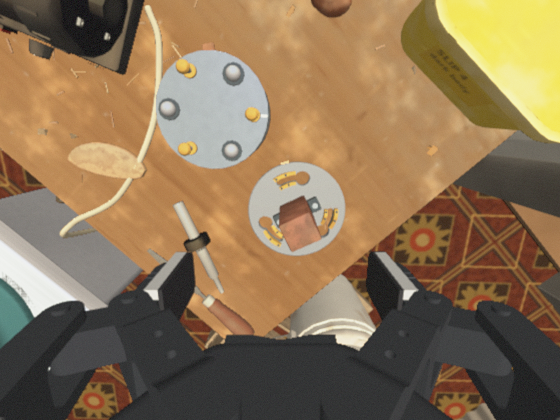

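```bash
cat > fit.py <<'E'
from h import *
from scipy.optimize import least_squares
ct=calibration("top"); cw=calibration("wrist"); cs=calibration("scene")
def P(c): return np.array(c["camera_matrix"])@np.hstack([np.array(c["R"]),np.array(c["t"]).reshape(3,1)])
for a,b in(((228,275),(430,125)),((232,245),(318,235)),((50,360),(400,310))):
    X=cv2.triangulatePoints(P(ct),P(cs),np.float64(a),np.float64(b)).ravel();X=X[:3]/X[3];print("tri",X.round(3),proj(ct,X)-a)
def gold(im):
    h=cv2.cvtColor(im,cv2.COLOR_RGB2HSV); return ((h[...,0]>15)&(h[...,0]<28)&(h[...,1]>140)&(h[...,2]>110)).astype(np.uint8)
def blobs(f,box):
    im=cv2.imread(f)[:,:,::-1]; m=gold(im)
    x0,y0,x1,y1=box; mm=np.zeros_like(m); mm[y0:y1,x0:x1]=m[y0:y1,x0:x1]
    n,_,st,ce=cv2.connectedComponentsWithStats(mm); return [(st[i,4],ce[i].round(1)) for i in range(1,n) if st[i,4]>5]
print("wrist ped",blobs("pics/w1.png",(160,50,266,166)))
print("top ped",blobs("pics/top1.png",(267,217,322,270)))
print("wrist plate",blobs("pics/w1.png",(250,163,345,253)))
print("top plate",blobs("pics/top1.png",(333,224,392,282)))
for n,f in(("wrist","w1"),("top","top1")):
    read_camera(n)
    for q in("carving_plate","pedestal"):
        r=cut_out(n,q)
        if r:
            cn=max(cv2.findContours(r[0]["region"].astype(np.uint8),0,1)[0],key=len); print(n,q,cv2.fitEllipse(cn))
E
python3 fit.py
```

```text
tri [0.368 0.034 0.451] [-2.95841814 14.84742686]
tri [0.457 0.055 0.103] [ 0.05349527 -0.46378002]
tri [0.312 0.238 0.39 ] [  0.19499086 -20.77563226]
wrist ped [(np.int32(6), array([167. ,  53.3])), (np.int32(205), array([185.1,  68.2])), (np.int32(130), array([252.1, 114.3])), (np.int32(6), array([163. , 141.5])), (np.int32(156), array([186.9, 148.4])), (np.int32(6), array([167.2, 146.3]))]
top ped [(np.int32(21), array([315.9, 220. ])), (np.int32(12), array([269.7, 221.7])), (np.int32(25), array([309.6, 227.4])), (np.int32(25), array([273.8, 235.2])), (np.int32(6), array([267.8, 262.2])), (np.int32(29), array([298.6, 262.6])), (np.int32(6), array([320.2, 262.5]))]
wrist plate [(np.int32(72), array([285.3, 176. ])), (np.int32(12), array([291.9, 182.9])), (np.int32(13), array([284.3, 185.5])), (np.int32(29), array([334.6, 215. ])), (np.int32(22), array([326. , 215.5])), (np.int32(12), array([323. , 221.5])), (np.int32(23), array([331.4, 224.2])), (np.int32(55), array([276.4, 232.1])), (np.int32(52), array([271.7, 238.4]))]
top plate [(np.int32(19), array([342.4, 228.2])), (np.int32(10), array([377.8, 225.3])), (np.int32(18), array([384.5, 227.4])), (np.int32(8), array([379.5, 238.4])), (np.int32(26), array([342.2, 243.4])), (np.int32(8), array([382.5, 243. ])), (np.int32(13), array([354.4, 271.6])), (np.int32(40), array([336.9, 277.7])), (np.int32(48), array([363.9, 273.4])), (np.int32(7), array([390.6, 278.7])), (np.int32(11), array([383.6, 280.4]))]
wrist carving_plate ((288.22662353515625, 205.3888397216797), (92.0422134399414, 94.3650894165039), 83.12609100341797)
wrist pedestal ((203.2762451171875, 107.19115447998047), (109.07357788085938, 118.93460083007812), 141.99827575683594)
top carving_plate ((347.099853515625, 246.29812622070312), (23.886812210083008, 42.5284309387207), 22.375444412231445)
top pedestal ((293.07794189453125, 243.0053253173828), (56.05403518676758, 57.548828125), 2.317537307739258)
```

```bash
cat > fit2.py <<'E'
from h import *
from scipy.optimize import least_squares
ct=calibration("top"); cw=calibration("wrist")
obs=[(cw,[(252.1,114.3),(185.1,68.2),(186.9,148.4)]),(ct,[(309.6,227.4),(273.8,235.2),(298.6,262.6)])]
balls=(cw,[(233,72),(168,109),(232,150)])
def res(p):
    x,y,yaw,h=p; r=[]
    for c,o in obs:
        for k,uv in enumerate(o):
            a=yaw+k*2*np.pi/3; r+=list(proj(c,[x+.04*np.cos(a),y+.04*np.sin(a),h+.0122])-uv)
    for k,uv in enumerate(balls[1]):
        a=yaw+np.pi/3+k*2*np.pi/3; r+=list(proj(cw,[x+.04*np.cos(a),y+.04*np.sin(a),h-.004])-uv)
    return np.array(r)
f=least_squares(res,[.47,-.06,-.8,.07]); print("ped",f.x,np.degrees(f.x[2]),f.fun.round(1))
# plate
print("disc", ray(cw,288.2,205.4,.007), "top", ray(ct,362,252,.007))
s=read_state();print(s["tool_pos"],s["tcp_rot"])
im=np.hstack([cv2.resize(read_camera(n)[:,:,::-1],(400,300)) for n in("top","scene")]); w=cv2.imread("pics/w1.png")[160:260,245:350]
cv2.imwrite("pics/mix.png",np.vstack([im,np.hstack([cv2.resize(w,(315,300),interpolation=2),np.zeros((300,485,3),np.uint8)])]))
E
python3 fit2.py
```

```text
ped [ 0.4696819  -0.061409   -0.82232578  0.05037572] -47.11579636244439 [-1.6 -1.3 -0.8 -0.2 -0.6 -1.1  2.1 -0.5  1.9 -0.5  2.3 -0.5 -0.8  2.2
  2.  -0.2 -0.9 -1.3]
disc [ 0.45263571 -0.19064312  0.007     ] top [ 0.45632269 -0.19492714  0.007     ]
[ 0.46212198 -0.16832801  0.27396679] [2.88913961e+00 1.23365719e+00 7.07132949e-05]
```

View pics/mix.png

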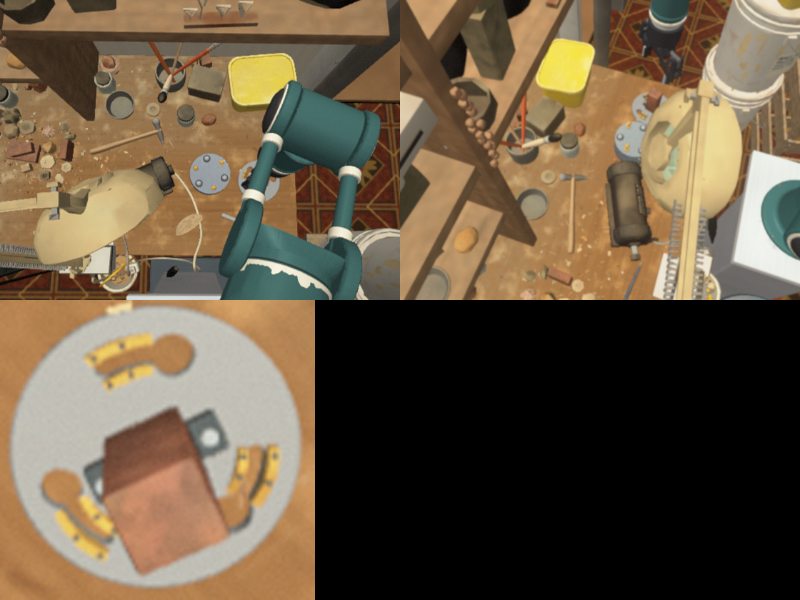

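>>> step_arm(
  targets=[
    [[0,0,0.12],[-23,8,12],85],
    [[0,0,0.12],[0,0,12],85],
    [[0,0,0.12],[0,0,12],85],
    [[0,0,0.12],[0,0,12],85],
    [[0,0,0.12],[0,0,12],85],
  ],
)

```text
time: 3.65
tool_pos: [0.4519, -0.1902, 0.2134]
tcp_rot: [3.126, 0.316, 0.0]
wrist_force: [0.3, -0.7, 0.4]
width: 0.998
grip_force: 0.0
```

>>> step_arm(
  targets=[
    [[0,0,0.12],[0,0,0],85],
    [[0,0,0.12],[0,0,0],85],
    [[0,0,0.12],[0,0,0],85],
    [[0,0,0.12],[0,0,0],85],
    [[0,0,0.04],[0,0,0],85],
  ],
)

```text
time: 4.07
tool_pos: [0.4519, -0.19, 0.2138]
tcp_rot: [-3.102, 0.497, 0.0]
wrist_force: [-0.4, -0.3, 0.3]
width: 1.001
grip_force: 0.0
```

>>> step_arm(
  targets=[
    [[0,0,0],[0,0,0],70],
    [[0,0,0],[0,0,0],70],
    [[0,0,0],[0,0,0],70],
  ],
)

```text
time: 4.32
tool_pos: [0.452, -0.19, 0.2139]
tcp_rot: [-3.104, 0.486, -0.0]
wrist_force: [0.2, -0.2, 0.5]
width: 0.821
grip_force: 0.0
```

```bash
python3 - <<'E'
from h import *
s=read_state(); print(s["time"],s["q"].round(3),s["tool_pos"],s["tcp_rot"],s["wrist_force"])
c=calibration("wrist"); im=read_camera("wrist"); save("w2",im)
for q,z in(("carving_plate",0),("blank_top",.083)):
    for a in tip_of("wrist",q)[:1]: print(q,a["score"],a["at"],ray(c,a["at"][1],a["at"][0],z).round(4))
for q in ("carving_plate","pedestal"):
    for r in cut_out("wrist",q)[:1]:
        cn=max(cv2.findContours(r["region"].astype(np.uint8),0,1)[0],key=len); e=cv2.fitEllipse(cv2.convexHull(cn)); print(q,e,ray(c,*e[0],.007).round(4))
E
```

```text
4.3167 [-0.449 -0.011  2.086  0.     1.067  1.433] [ 0.45196658 -0.19002656  0.21389898] [-3.10368394e+00  4.86471665e-01 -9.52831555e-06] [ 0.22363305 -0.19544271  0.46061324]
carving_plate 0.55 [197.3, 283.1] [ 0.4501 -0.1927  0.    ]
blank_top 0.87 [217.0, 285.9] [ 0.4542 -0.1953  0.083 ]
carving_plate ((6.010039329528809, 80.59801483154297), (56.20656204223633, 69.83267211914062), 125.8662109375) [0.6275 0.0083 0.007 ]
pedestal ((131.03524780273438, 231.75485229492188), (118.45223236083984, 150.1562957763672), 73.53601837158203) [ 0.4646 -0.0355  0.007 ]
```

View pics/w2.png

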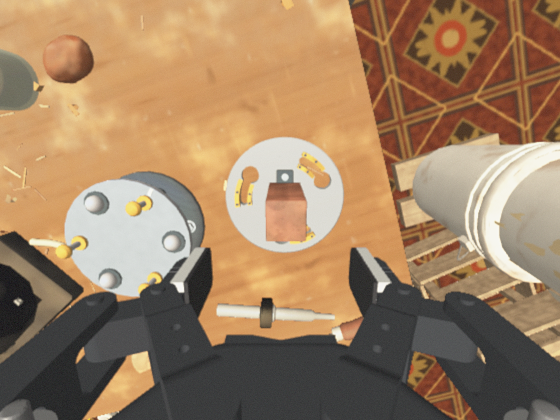

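```bash
cat > fit3.py <<'E'
from h import *
from scipy.optimize import least_squares
c=calibration("wrist")
import pickle; pickle.dump(c,open("cw2.pkl","wb"))
im=cv2.imread("pics/w2.png")[:,:,::-1]
h=cv2.cvtColor(im,cv2.COLOR_RGB2HSV); m=((h[...,0]>15)&(h[...,0]<28)&(h[...,1]>140)&(h[...,2]>110))
balls=[(96,202),(173,242),(109,279)]; heads=[(134,209),(63,252)]
# pedestal angles: order sort by fit
def model(p,rad,off,z):
    x,y,yaw,hh=p
    return [proj(c,[x+rad*np.cos(yaw+a),y+rad*np.sin(yaw+a),hh+z]) for a in off]
A=np.radians
def res(p):
    b=model(p,.04,A([60,300,180]),-.004); s=model(p,.04,A([0,120]),.0122)
    return np.concatenate([np.array(b)-balls,np.array(s)-heads]).ravel()
f=least_squares(res,[.47,-.06,-.82,.07]); print(f.x,np.degrees(f.x[2]),f.fun.round(1)); print([q.round(0) for q in model(f.x,.04,A([240]),.0122)])
# plate circle
g=cv2.cvtColor(im,cv2.COLOR_RGB2GRAY); sat=h[...,1]
mask=((sat<60)&(g>120)).astype(np.uint8); mask[:,:215]=0; mask[:130]=0; mask[258:]=0; mask[:,355:]=0
cn=max(cv2.findContours(mask,0,1)[0],key=cv2.contourArea); e=cv2.fitEllipse(cv2.convexHull(cn)); print(e,ray(c,*e[0],.0075).round(4))
mm=((h[...,0]<8)|(h[...,0]>172))&(sat>80)&(g>100); mm[:185]=0;mm[245:]=0;mm[:,:255]=0;mm[:,315:]=0
cn=max(cv2.findContours(mm.astype(np.uint8),0,1)[0],key=cv2.contourArea); r=cv2.minAreaRect(cn);print(r,cv2.boundingRect(cn),ray(c,*r[0],.083).round(4))
E
python3 fit3.py
python3 - <<'E'
import cv2
im=cv2.imread("pics/w2.png"); a=cv2.resize(im[165:305,50:215],None,fx=4,fy=4,interpolation=2); 
b=cv2.resize(im[180:260,245:325],(140,140)); cv2.imwrite("pics/w2c.png",a)
E
```

```text
[ 0.46596596 -0.05817763 -0.83058315  0.0604578 ] -47.58890896675238 [-1.3  0.9  0.1  0.6 -0.6  0.9  0.4 -1.   1.2 -1.2]
[array([146., 290.])]
((283.9915466308594, 194.31280517578125), (115.00912475585938, 118.34326934814453), 89.08715057373047) [ 0.4544 -0.1949  0.0075]Traceback (most recent call last):
  File "fit3.py", line 22, in <module>
    cn=max(cv2.findContours(mm.astype(np.uint8),0,1)[0],key=cv2.contourArea); r=cv2.minAreaRect(cn);print(r,cv2.boundingRect(cn),ray(c,*r[0],.083).round(4))
ValueError: max() iterable argument is empty
```

View pics/w2c.png

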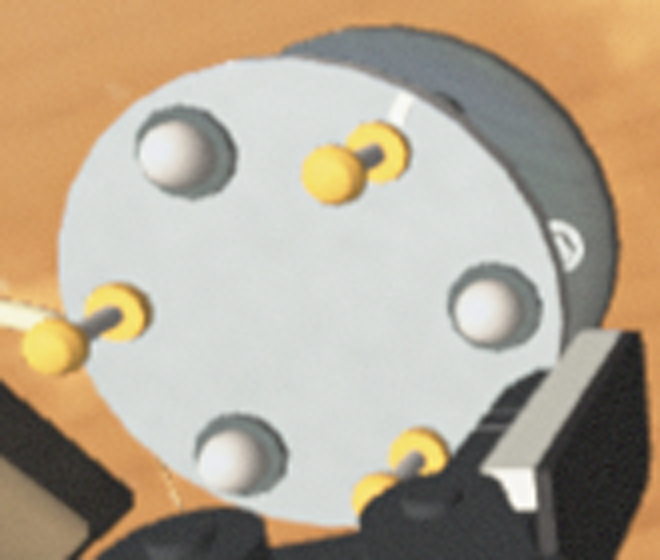

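>>> step_arm(
  targets=[
    [[0,0,0],[4,4,20],60],
    [[0,0,0],[0,0,25],60],
    [[0,0,0],[0,0,25],60],
    [[0,0,0],[0,0,25],60],
    [[0,0,0],[0,0,15],60],
  ],
)

```text
time: 4.98
tool_pos: [0.4532, -0.1945, 0.1014]
tcp_rot: [-3.103, 0.488, 0.005]
wrist_force: [1.1, 0.0, 0.2]
width: 0.705
grip_force: 0.0
```

>>> step_arm(
  targets=[
    [[0,0,0],[0,0,0],45],
    [[0,0,0],[0,0,0],36],
    [[0,0,0],[0,0,0],20],
    [[0,0,0],[0,0,0],20],
    [[0,0,0],[0,0,0],20],
  ],
  grip_force=40,
)

```text
time: 5.4
tool_pos: [0.4552, -0.1954, 0.1049]
tcp_rot: [3.103, -0.488, 0.003]
wrist_force: [-0.7, 0.6, -2.8]
width: 0.349
grip_force: 42.2
```

>>> step_arm(
  targets=[
    [[0,0,0],[0,0,0],20],
    [[0,0,0],[0,0,0],20],
  ],
)

```text
time: 5.57
tool_pos: [0.4548, -0.1952, 0.1045]
tcp_rot: [3.103, -0.488, 0.001]
wrist_force: [0.8, 1.0, -0.8]
width: 0.345
grip_force: 42.5
```

```bash
python3 - <<'E'
from h import *
s=read_state(); print(s["time"],s["q"].round(3),s["tool_pos"],s["tcp_rot"],s["wrist_force"],s["torque"],s["width"],s["grip_force"])
c=calibration("wrist"); im=read_camera("wrist"); save("w3",im[:300])
E
```

```text
5.5667 [-0.456  0.144  2.158 -0.     0.839  1.427] [ 0.45478067 -0.19518141  0.10446155] [ 3.10309918e+00 -4.88328369e-01  1.46803477e-03] [ 0.80561789  1.0256663  -0.79028247] [-0.00132585  0.06204753 -0.02747793] 0.34530987877622077 42.50319063663483
```

View pics/w3.png

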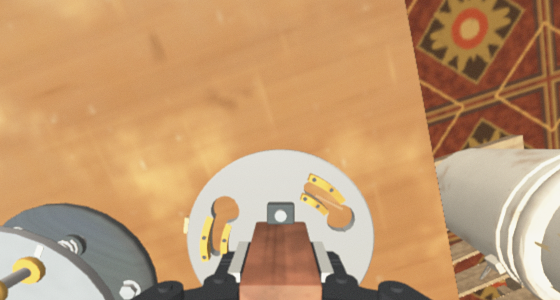

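```bash
python3 - <<'E'
from h import *
c=calibration("wrist"); s=read_state(); T=R.from_rotvec(s["tcp_rot"]).as_matrix()
im=cv2.imread("pics/w3.png"); g=cv2.cvtColor(im,cv2.COLOR_BGR2HSV)
m=((g[...,1]<60)&(g[...,2]>140)).astype(np.uint8); m[:145]=0; m[:,:180]=0;m[:,380:]=0
cn=max(cv2.findContours(m[:290],0,1)[0],key=cv2.contourArea)[:,0]; hull=cv2.convexHull(cn)[:,0]
hull=np.array([p for p in hull if p[1]<270])
W=np.array([ray(c,u,v,.0075) for u,v in hull]); TL=(W-s["tool_pos"])@T
from scipy.optimize import least_squares
f=least_squares(lambda p:np.hypot(TL[:,0]-p[0],TL[:,1]-p[1])-.058,[0,0],loss="soft_l1",f_scale=.001); print("centre in tool",f.x,np.abs(f.fun).max())
for u,v in((226,209),(341,218),(280,215)):
    p=(ray(c,u,v,.008 if u!=280 else .02)-s["tool_pos"])@T; d=p[:2]-f.x; print(p.round(4),np.hypot(*d),np.degrees(np.arctan2(-d[0],-d[1])))
E
```

```text
centre in tool [-0.00383895 -0.00012437] 0.0014312755038957473
[ 0.0193 -0.032   0.0965] 0.039401132698734055 -35.90976598762937
[0.0137 0.0368 0.0965] 0.040846626367745005 -154.54433941273544
[0.0192 0.0001 0.0845] 0.02299348372118234 -90.64622338941325
```

```bash
python3 - <<'E'
from h import *
import pickle
c3=calibration("wrist"); s=read_state(); T=R.from_rotvec(s["tcp_rot"]).as_matrix()
c2=pickle.load(open("cw2.pkl","rb"))
for n,c,f,pts in(("w2",c2,"pics/w2.png",[(251,174,.008),(322,180,.008),(285,177,.02),(284,199,.083)]),("w3",c3,"pics/w3.png",[(226,209,.008),(341,218,.008),(280,215,.02),(282,222,.083)])):
    for u,v,z in pts: print(n,((ray(c,u,v,z)-s["tool_pos"])@T).round(4)[:2])
    print("cam",(np.array([-np.array(c["R"]).T@np.array(c["t"]).ravel()])-s["tool_pos"])@T)
a=cv2.imread("pics/w2.png")[125:265,215:355]; b=cv2.imread("pics/w3.png")[140:300,170:390]
cv2.imwrite("pics/ab.png",np.hstack([cv2.resize(a,(400,400),interpolation=2),cv2.resize(b,(400,400),interpolation=2)]))
E
```

```text
w2 [ 0.0194 -0.0318]
w2 [0.0137 0.0363]
w2 [0.0185 0.0005]
w2 [ 0.0129 -0.0011]
cam [[ 0.06107087 -0.00374214 -0.17893322]]
w3 [ 0.0193 -0.032 ]
w3 [0.0137 0.0368]
w3 [0.0192 0.0001]
w3 [0.0356 0.0009]
cam [[ 0.06517715  0.00028426 -0.06954494]]
```

View pics/ab.png

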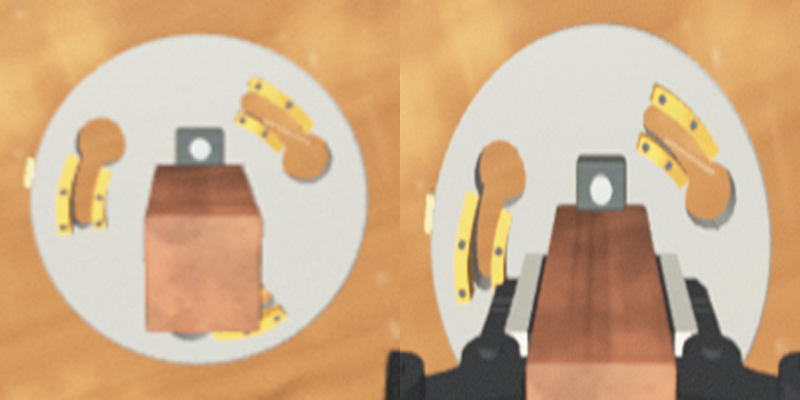

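>>> step_arm(
  targets=[
    [[0,0,0],[0,0,-2],20],
    [[0,0,0],[0,0,-6],20],
    [[0,0,0],[0,0,-15],20],
    [[0,0,0],[0,0,-25],20],
    [[0,0,0],[0,0,-30],20],
  ],
)

```text
time: 6.03
tool_pos: [0.4529, -0.1943, 0.1811]
tcp_rot: [-3.102, 0.488, 0.007]
wrist_force: [-0.2, -0.5, -4.1]
width: 0.347
grip_force: 42.1
```

>>> step_arm(
  targets=[
    [[0,0,0],[0,0,-25],20],
    [[0,0,0],[5,-10,-7],20],
    [[0,0,0],[12,-24,0],20],
    [[0,0,0],[14,-28,0],20],
    [[0,0,0],[12,-24,0],20],
  ],
)

```text
time: 6.45
tool_pos: [0.5228, -0.125, 0.214]
tcp_rot: [-3.103, 0.49, -0.001]
wrist_force: [-0.1, -0.7, -3.2]
width: 0.348
grip_force: 42.2
```

>>> step_arm(
  targets=[
    [[0,0,0],[5,-10,0],20],
    [[0,0,-0.06],[0,0,0],20],
    [[0,0,-0.12],[0,0,0],20],
    [[0,0,-0.12],[0,0,0],20],
    [[0,0,-0.12],[0,0,0],20],
  ],
)

```text
time: 6.87
tool_pos: [0.5293, -0.1179, 0.2129]
tcp_rot: [-3.136, -0.18, 0.003]
wrist_force: [-0.3, 0.3, -3.8]
width: 0.339
grip_force: 42.2
```

>>> step_arm(
  targets=[
    [[0,0,-0.12],[0,0,0],20],
    [[0,0,-0.12],[0,0,0],20],
    [[0,0,-0.12],[0,0,0],20],
    [[0,0,-0.12],[0,0,0],20],
    [[0,0,-0.12],[0,0,0],20],
  ],
)

```text
time: 7.28
tool_pos: [0.5292, -0.1182, 0.213]
tcp_rot: [-2.943, -1.097, 0.002]
wrist_force: [-0.0, 0.7, -2.9]
width: 0.346
grip_force: 42.2
```

>>> step_arm(
  targets=[
    [[0,0,-0.12],[0,0,0],20],
    [[0,0,-0.12],[0,0,0],20],
    [[0,0,-0.12],[0,0,0],20],
    [[0,0,-0.12],[0,0,0],20],
    [[0,0,-0.12],[0,0,0],20],
  ],
)

```text
time: 7.7
tool_pos: [0.5291, -0.1182, 0.2129]
tcp_rot: [-2.487, -1.918, 0.002]
wrist_force: [0.2, 0.4, -3.1]
width: 0.343
grip_force: 42.2
```

>>> step_arm(
  targets=[
    [[0,0,-0.12],[0,0,0],20],
    [[0,0,-0.12],[0,0,0],20],
    [[0,0,-0.12],[0,0,0],20],
    [[0,0,-0.12],[0,0,0],20],
    [[0,0,-0.12],[0,0,0],20],
  ],
)

```text
time: 8.12
tool_pos: [0.5291, -0.1182, 0.2129]
tcp_rot: [-1.809, -2.567, 0.001]
wrist_force: [-0.3, 0.3, -3.2]
width: 0.347
grip_force: 42.2
```

>>> step_arm(
  targets=[
    [[0,0,-0.12],[0,0,0],20],
    [[0,0,-0.12],[0,0,0],20],
    [[0,0,-0.12],[0,0,0],20],
    [[0,0,-0.12],[0,0,0],20],
    [[0,0,0],[0,0,0],20],
  ],
)

```text
time: 8.53
tool_pos: [0.5292, -0.1182, 0.213]
tcp_rot: [-1.151, -2.921, 0.0]
wrist_force: [1.1, 0.3, -2.8]
width: 0.351
grip_force: 42.2
```

>>> step_arm(
  targets=[
    [[0,0,0],[0,0,0],20],
    [[0,0,0],[0,0,0],20],
  ],
)

```text
time: 8.7
tool_pos: [0.5294, -0.1183, 0.2134]
tcp_rot: [-1.16, -2.919, 0.0]
wrist_force: [0.0, -0.9, -3.3]
width: 0.347
grip_force: 42.2
```

```bash
python3 - <<'E'
from h import *
import pickle
s=read_state(); print(s["time"],s["q"].round(3),s["tool_pos"],s["tcp_rot"],s["wrist_force"],s["torque"],s["width"],s["grip_force"])
c=calibration("wrist"); im=read_camera("wrist"); save("w4",im); pickle.dump((c,s),open("w4.pkl","wb"))
E
```

```text
8.7 [-0.266  0.09   1.981 -0.     1.071 -1.08 ] [ 0.52941927 -0.1182889   0.21342421] [-1.16008528e+00 -2.91857471e+00  2.08753935e-04] [ 0.04950298 -0.9323846  -3.28983641] [-0.01505508 -0.00644756  0.05947921] 0.34660723902189605 42.19209551811218
```

View pics/w4.png

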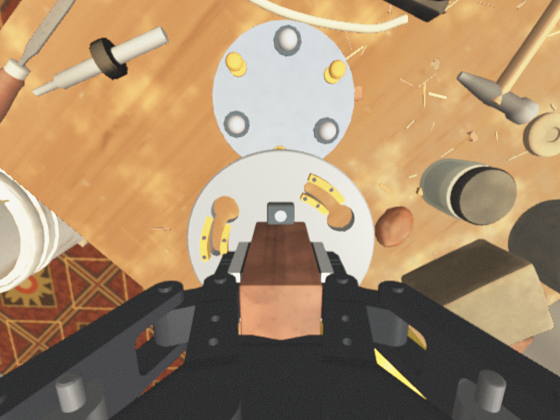

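```bash
cat > fit4.py <<'E'
from h import *
from scipy.optimize import least_squares
import pickle
c,s=pickle.load(open("w4.pkl","rb")); T=R.from_rotvec(s["tcp_rot"]).as_matrix()
im=cv2.imread("pics/w4.png"); hsv=cv2.cvtColor(im,cv2.COLOR_BGR2HSV)
gold=((hsv[...,0]>15)&(hsv[...,0]<30)&(hsv[...,1]>140)&(hsv[...,2]>110)).astype(np.uint8)
g=cv2.cvtColor(im,cv2.COLOR_BGR2GRAY); gb=cv2.GaussianBlur(g,(3,3),0)
balls=[]
for u,v in((289,40),(236,123),(327,130)):
    w=gb[v-18:v+19,u-18:u+19]; med=np.median(w); m=(w<med-25).astype(np.uint8)
    cn=max(cv2.findContours(m,0,1)[0],key=cv2.contourArea); (x,y),r=cv2.minEnclosingCircle(cn)
    hc=cv2.HoughCircles(cv2.resize(w,None,fx=4,fy=4,interpolation=2),cv2.HOUGH_GRADIENT,1,100,param1=120,param2=15,minRadius=24,maxRadius=48)
    hc=None if hc is None else (hc[0,0]/4+[u-18,v-18,0]).round(1)
    print("ring",round(x+u-18,1),round(y+v-18,1),round(r,1),"hough",hc); balls.append((x+u-18,y+v-18))
heads=[]
for u,v in((235,64),(337,71)):
    w=gold.copy(); mk=np.zeros_like(w); mk[v-18:v+19,u-18:u+19]=1; w*=mk
    cn=max(cv2.findContours(w,0,1)[0],key=cv2.contourArea); e=cv2.minAreaRect(cn); print("head",cv2.minEnclosingCircle(cn),e,cv2.boundingRect(cn))
# outline of pedestal head
m=((hsv[...,0]>95)&(hsv[...,0]<125)&(hsv[...,1]>20)&(hsv[...,2]>120)).astype(np.uint8); m[150:]=0; m[:,:205]=0; m[:,362:]=0
cn=max(cv2.findContours(m,0,1)[0],key=cv2.contourArea); hl=cv2.convexHull(cn)[:,0]; hl=hl[hl[:,1]<140]; print(hl[:,0].min(),hl[:,0].max(),hl[:,1].min())
def circ(p):
    W=np.array([ray(c,u,v,p[2]) for u,v in hl]); return np.hypot(W[:,0]-p[0],W[:,1]-p[1])-.054
f=least_squares(circ,[.466,-.058,.055],loss="soft_l1",f_scale=.0005); print("outline",f.x,np.abs(f.fun).max())
W=[ray(c,226,209,s["tool_pos"][2]-.0965),ray(c,341,218,s["tool_pos"][2]-.0965)]; print([((w-s["tool_pos"])@T).round(4) for w in W])
for z in(.05,.055,.06): print("rings",z,[ray(c,*b,z)[:2].round(4) for b in balls])
cv2.imwrite("pics/x.png",im[0:160,200:365])
E
python3 fit4.py
```

```text
ring 287.0 40.0 16.1 hough None
ring 236.5 123.7 13.9 hough None
ring 325.7 130.3 13.8 hough [324.9 130.4  11.6]
head ((233.5, 61.83333206176758), 9.501562118530273) ((233.85293579101562, 61.58824157714844), (18.693342208862305, 15.263373374938965), 59.03623962402344) (226, 53, 18, 19)
head ((336.17999267578125, 69.77999877929688), 9.221858024597168) ((336.0000305175781, 69.49999237060547), (14.849242210388184, 17.677669525146484), 45.0) (328, 61, 16, 19)
336 337 131
outline [ 0.43823868 -0.10678328  0.28301986] 2.818824583472601e-09
[array([ 0.0214, -0.033 ,  0.0965]), array([0.0159, 0.0358, 0.0965])]
rings 0.05 [array([ 0.438 , -0.0264]), array([ 0.4536, -0.0943]), array([ 0.5047, -0.0473])]
rings 0.055 [array([ 0.4389, -0.0274]), array([ 0.4542, -0.0938]), array([ 0.5042, -0.0479])]
rings 0.06 [array([ 0.4398, -0.0284]), array([ 0.4547, -0.0934]), array([ 0.5036, -0.0484])]
```

```bash
cat > fit5.py <<'E'
from h import *
from scipy.optimize import least_squares
from scipy.ndimage import map_coordinates as mc
import pickle
c,s=pickle.load(open("w4.pkl","rb")); T=R.from_rotvec(s["tcp_rot"]).as_matrix()
im=cv2.imread("pics/w4.png"); hsv=cv2.cvtColor(im,cv2.COLOR_BGR2HSV); sat=hsv[...,1].astype(float)
g=cv2.GaussianBlur(cv2.cvtColor(im,cv2.COLOR_BGR2GRAY),(3,3),0).astype(float)
def edges(ch,u,v,r0,r1,sign,angs):
    rr=np.arange(r0,r1,.25); out=[]
    for a in angs:
        p=mc(ch,[v+rr*np.sin(a),u+rr*np.cos(a)],order=1,mode="nearest"); d=np.gradient(p)*sign; k=d.argmax()
        if d[k]>2: out.append((u+rr[k]*np.cos(a),v+rr[k]*np.sin(a)))
    return np.array(out)
def rob(E):
    f=least_squares(lambda p:np.hypot(E[:,0]-p[0],E[:,1]-p[1])-p[2],[*E.mean(0),10],loss="soft_l1",f_scale=.5); return f.x
A=np.linspace(0,2*np.pi,72,endpoint=False)
rings=[]
for u,v in((288,40),(236,124),(327,130)):
    for _ in range(3):
        x=rob(edges(g,u,v,9,17,1,A)); u,v=x[:2]
    rings.append(x); print("ring",x.round(2))
# head outline
O=edges(sat,284,90,60,82,1,A[(np.sin(A)<.75)]); 
def circ(p,pts=O,rad=.054):
    W=np.array([ray(c,u,v,p[2]) for u,v in pts]); return np.hypot(W[:,0]-p[0],W[:,1]-p[1])-rad
f=least_squares(circ,[.466,-.058,.05],loss="soft_l1",f_scale=.0005); print("outline",f.x.round(4),np.median(np.abs(f.fun)),len(O))
zs=f.x[2]
Wr=np.array([ray(c,r[0],r[1],zs) for r in rings])
def res(p): return np.concatenate([[Wr[k,0]-p[0]-p[3]*np.cos(p[2]+a),Wr[k,1]-p[1]-p[3]*np.sin(p[2]+a)] for k,a in enumerate(np.radians([180,300,60]))])
q=least_squares(res,[.466,-.058,-.82,.04]);print("rings fit",q.x.round(4),np.degrees(q.x[2]),(q.fun*1e3).round(2))
# plate: outline and holes
zt=s["tool_pos"][2]-.0965
P=edges(sat,281,243,85,100,1,A[(np.sin(A)<.15)&(np.abs(np.cos(A))>.62)]); 
def circ2(p): 
    W=np.array([(ray(c,u,v,zt)-s["tool_pos"])@T for u,v in P]); return np.hypot(W[:,0]-p[0],W[:,1]-p[1])-.058
f2=least_squares(circ2,[-.003,0],loss="soft_l1",f_scale=.0005); print("plate outline in tool",f2.x.round(4),np.median(np.abs(f2.fun)),len(P))
for u,v in((226,209),(341,218)):
    h=rob(edges(sat,u,v,5,16,-1,A)); w=(ray(c,*h[:2],zt)-s["tool_pos"])@T; print("hole",h.round(2),w.round(4))
E
python3 fit5.py
```

```text
ring [286.89  40.29  14.67]
ring [236.21 123.8   13.09]
ring [325.75 130.27  13.01]
outline [ 0.4657 -0.0562  0.0492] 0.0001242361560002056 55
rings fit [ 0.4654 -0.0561 -0.8249  0.0404] -47.26099652456178 [-0.04  0.01  0.03  0.03  0.01 -0.04]
plate outline in tool [-0.0021 -0.0006] 0.00020162543548031195 24
hole [225.61 208.44  12.56] [ 0.0218 -0.0332  0.0965]
hole [338.9  215.5   12.37] [0.0175 0.0345 0.0965]
```

>>> step_arm(
  targets=[
    [[0,0,-0.008],[10,0,0],20],
    [[0,0,0],[22,0.5,0],20],
    [[0,0,0],[26,0.5,0],20],
    [[0,0,0],[22,0.5,0],20],
    [[0,0,0],[11,0.5,0],20],
  ],
)

```text
time: 9.17
tool_pos: [0.4615, -0.0534, 0.2131]
tcp_rot: [-1.144, -2.923, -0.0]
wrist_force: [-0.4, 0.3, -2.7]
width: 0.347
grip_force: 42.2
```

>>> step_arm(
  targets=[
    [[0,0,0],[0,0,0],20],
    [[0,0,0],[0,0,0],20],
    [[0,0,0],[0,0,0],20],
  ],
)

```text
time: 9.42
tool_pos: [0.4651, -0.0555, 0.2145]
tcp_rot: [1.144, 2.924, 0.0]
wrist_force: [0.3, -0.3, -2.5]
width: 0.344
grip_force: 42.2
```

```bash
cat > st.py <<'E'
from h import *
s=read_state(); T=R.from_rotvec(s["tcp_rot"]).as_matrix(); psi=np.degrees(np.arctan2(T[1,0],T[0,0]))
print(round(s["time"],2),"pos",s["tool_pos"].round(5),"psi",psi.round(2),"tilt",np.degrees(T[:2,2]).round(2),"F",s["wrist_force"].round(2),"M",s["torque"].round(3),"w",round(s["width"]*85.4,1),round(s["grip_force"],1))
print("q",s["q"].round(3),"tau",s["joint_torque"].round(1))
d=np.array([.4644,-.0544,0])-s["tool_pos"]; print("to go tool mm",(d@T*1e3).round(1)[:2])
E
python3 st.py
```

```text
9.42 pos [ 0.46513 -0.05549  0.21446] psi 137.27 tilt [ 0.11 -0.04] F [ 0.34 -0.33 -2.51] M [0.036 0.014 0.004] w 29.4 42.2
q [-0.172 -0.056  2.128 -0.     1.067 -0.997] tau [  0.3 -32.2 -34.7   0.    0.1   0. ]
to go tool mm [1.7 0.1]
```

>>> step_arm(
  targets=[
    [[0,0,0],[1,0,5],20],
    [[0,0,0],[0,0,8],20],
    [[0,0,0],[0,0,8],20],
    [[0,0,0],[0,0,4],20],
    [[0,0,0],[0,0,1],20],
  ],
)

```text
time: 9.83
tool_pos: [0.4625, -0.0545, 0.1859]
tcp_rot: [-1.144, -2.922, 0.001]
wrist_force: [-0.5, -0.6, -3.8]
width: 0.347
grip_force: 42.2
```

>>> step_arm(
  targets=[
    [[0,0,0],[0,0,0],20],
    [[0,0,0],[0,0,0],20],
    [[0,0,0],[0,0,0],20],
  ],
)

```text
time: 10.08
tool_pos: [0.4638, -0.0546, 0.1881]
tcp_rot: [1.144, 2.925, 0.0]
wrist_force: [0.1, -0.2, -2.5]
width: 0.346
grip_force: 42.2
```

```bash
python3 st.py
```

```text
10.08 pos [ 0.46382 -0.05457  0.18811] psi 137.27 tilt [ 0.03 -0.  ] F [ 0.07 -0.25 -2.49] M [0.023 0.026 0.042] w 29.5 42.2
q [-0.17  -0.027  2.154  0.     1.014 -0.995] tau [ -0.  -32.3 -33.9  -0.    0.    0. ]
to go tool mm [-0.2  0.5]
```

>>> step_arm(
  targets=[
    [[0,0,0],[0,0,1.5],20],
    [[0,0,0],[0,0,1.5],20],
    [[0,0,0],[0,0,1.5],20],
    [[0,0,0],[0,0,1.5],20],
    [[0,0,0],[0,0,1.5],20],
  ],
)

```text
time: 10.5
tool_pos: [0.4635, -0.0545, 0.1803]
tcp_rot: [1.144, 2.926, 0.0]
wrist_force: [-0.0, -1.3, -3.2]
width: 0.347
grip_force: 42.2
```

>>> step_arm(
  targets=[
    [[0,0,0],[0,0,1],20],
    [[0,0,0],[0,0,1],20],
    [[0,0,0],[0,0,1],20],
  ],
)

```text
time: 10.75
tool_pos: [0.4635, -0.0545, 0.1773]
tcp_rot: [-1.144, -2.926, 0.0]
wrist_force: [-0.2, 0.6, -4.1]
width: 0.344
grip_force: 42.2
```

>>> step_arm(
  targets=[
    [[0,0,0],[0,0,1],20],
    [[0,0,0],[0,0,1],20],
    [[0,0,0],[0,0,1],20],
  ],
)

```text
time: 11.0
tool_pos: [0.4636, -0.0545, 0.1743]
tcp_rot: [1.144, 2.926, -0.0]
wrist_force: [-0.7, 0.0, -2.6]
width: 0.346
grip_force: 42.2
```

>>> step_arm(
  targets=[
    [[0,0,0],[0,0,0.8],20],
    [[0,0,0],[0,0,0.8],20],
    [[0,0,0],[0,0,0.8],20],
  ],
)

```text
time: 11.25
tool_pos: [0.4635, -0.0545, 0.1719]
tcp_rot: [-1.145, -2.926, 0.0]
wrist_force: [-0.6, -0.4, -3.3]
width: 0.352
grip_force: 42.2
```

>>> step_arm(
  targets=[
    [[0,0,0],[0,0,0.8],20],
    [[0,0,0],[0,0,0.8],20],
    [[0,0,0],[0,0,0.8],20],
  ],
)

```text
time: 11.5
tool_pos: [0.4636, -0.0545, 0.1695]
tcp_rot: [1.145, 2.926, 0.0]
wrist_force: [-0.0, 0.2, -2.9]
width: 0.35
grip_force: 42.2
```

>>> step_arm(
  targets=[
    [[0,0,0],[0,0,0.7],20],
    [[0,0,0],[0,0,0.7],20],
  ],
)

```text
time: 11.67
tool_pos: [0.4635, -0.0545, 0.1681]
tcp_rot: [-1.145, -2.926, 0.0]
wrist_force: [0.8, 0.1, -3.8]
width: 0.344
grip_force: 42.2
```

>>> step_arm(
  targets=[
    [[0,0,0],[0,0,0.6],20],
    [[0,0,0],[0,0,0.6],20],
  ],
)

```text
time: 11.83
tool_pos: [0.4635, -0.0545, 0.1669]
tcp_rot: [-1.145, -2.926, 0.0]
wrist_force: [-0.5, 0.4, -2.3]
width: 0.344
grip_force: 42.2
```

>>> step_arm(
  targets=[
    [[0,0,0],[0,0,0.5],20],
    [[0,0,0],[0,0,0.5],20],
  ],
)

```text
time: 12.0
tool_pos: [0.4636, -0.0545, 0.1659]
tcp_rot: [1.144, 2.926, 0.0]
wrist_force: [0.4, -0.5, -2.5]
width: 0.347
grip_force: 42.2
```

>>> step_arm(
  targets=[
    [[0,0,0],[0,0,0.5],20],
    [[0,0,0],[0,0,0.5],20],
  ],
)

```text
time: 12.17
tool_pos: [0.464, -0.0546, 0.1657]
tcp_rot: [1.144, 2.925, 0.0]
wrist_force: [-1.7, 0.1, 4.1]
width: 0.349
grip_force: 43.0
```

>>> step_arm(
  targets=[
    [[0,0,0],[0,0,-0.4],20],
    [[0,0,0],[0,0,0],20],
  ],
)

```text
time: 12.33
tool_pos: [0.464, -0.0546, 0.1658]
tcp_rot: [1.144, 2.925, 0.0]
wrist_force: [-0.3, -0.3, 0.9]
width: 0.35
grip_force: 42.5
```

```bash
python3 st.py
```

```text
12.33 pos [ 0.46403 -0.05457  0.16582] psi 137.27 tilt [ 0.07 -0.01] F [-0.34 -0.26  0.92] M [ 0.046  0.019 -0.004] w 29.9 42.5
q [-1.700e-01  2.000e-03  2.173e+00  0.000e+00  9.650e-01 -9.950e-01] tau [ -0.  -31.5 -31.3  -0.    0.    0. ]
to go tool mm [0.  0.3]
```

>>> step_arm(
  targets=[
    [[0,0,0.02],[0,0.1,0],20],
    [[0,0,0.03],[0,0,0],20],
    [[0,0,0.03],[0,0.1,0],20],
  ],
)

```text
time: 12.58
tool_pos: [0.4641, -0.0545, 0.1658]
tcp_rot: [1.263, 2.875, 0.0]
wrist_force: [0.0, -0.9, 0.5]
width: 0.348
grip_force: 42.8
```

>>> step_arm(
  targets=[
    [[0,0,0.03],[0,0,0],20],
    [[0,0,0.03],[0,0.1,0],20],
    [[0,0,0.03],[0,0.1,0],20],
  ],
)

```text
time: 12.83
tool_pos: [0.4644, -0.0544, 0.1658]
tcp_rot: [1.391, 2.815, 0.0]
wrist_force: [1.5, -0.7, -0.6]
width: 0.347
grip_force: 42.5
```

```bash
python3 st.py
```

```text
12.83 pos [ 0.46442 -0.05439  0.16576] psi 127.41 tilt [ 0.09 -0.03] F [ 1.47 -0.66 -0.57] M [-0.011 -0.169  0.18 ] w 29.6 42.5
q [-0.17   0.003  2.172 -0.     0.965 -0.823] tau [ -0.  -31.8 -31.    0.1   0.4  -0.2]
to go tool mm [ 0.2 -0.2]
```

>>> step_arm(
  targets=[
    [[0,0,0.03],[0,0,0],20],
    [[0,0,0.03],[0,0.1,0],20],
    [[0,0,0.03],[0,0.1,0],20],
  ],
)

```text
time: 13.08
tool_pos: [0.4647, -0.0542, 0.1657]
tcp_rot: [1.515, 2.75, 0.001]
wrist_force: [1.3, -1.4, -0.9]
width: 0.35
grip_force: 42.5
```

>>> step_arm(
  targets=[
    [[0,0,0.03],[0,0,0],20],
    [[0,0,0.03],[0,0.1,0],20],
    [[0,0,0.03],[0,0.1,0],20],
  ],
)

```text
time: 13.33
tool_pos: [0.4649, -0.0541, 0.1657]
tcp_rot: [1.637, 2.679, 0.001]
wrist_force: [1.3, -0.2, -0.4]
width: 0.346
grip_force: 42.5
```

>>> step_arm(
  targets=[
    [[0,0,0.03],[0,0,0],20],
    [[0,0,0.03],[0,0.1,0],20],
    [[0,0,0.02],[0,0,0],20],
    [[0,0,0],[0,0,0],20],
  ],
)

```text
time: 13.67
tool_pos: [0.465, -0.054, 0.1656]
tcp_rot: [1.743, 2.612, 0.001]
wrist_force: [2.6, -0.3, -1.9]
width: 0.347
grip_force: 42.4
```

```bash
python3 st.py
```

```text
13.67 pos [ 0.46495 -0.05403  0.1656 ] psi 112.56 tilt [ 0.1  -0.01] F [ 2.64 -0.27 -1.88] M [ 0.018 -0.417  0.035] w 29.6 42.4
q [-0.169  0.004  2.172  0.     0.964 -0.563] tau [  0.1 -32.2 -30.6  -0.1   0.9   0.2]
to go tool mm [ 0.  -0.9]
```

>>> step_arm(
  targets=[
    [[0,0,0.02],[0,0,0],20],
    [[0,0,0.02],[0,0,0.1],20],
    [[0,0,0.02],[0,0.1,0.1],20],
    [[0,0,0],[0,0,0],20],
  ],
)

```text
time: 14.0
tool_pos: [0.4644, -0.0537, 0.1652]
tcp_rot: [-1.823, -2.558, -0.001]
wrist_force: [1.4, -0.1, 0.2]
width: 0.348
grip_force: 42.5
```

>>> step_arm(
  targets=[
    [[0,0,0.01],[0,0,0.1],20],
    [[0,0,0.01],[0,0,0.1],20],
    [[0,0,0.01],[0,0,0.15],20],
    [[0,0,0],[0,0,0],20],
  ],
)

```text
time: 14.33
tool_pos: [0.4646, -0.054, 0.1648]
tcp_rot: [1.859, 2.531, 0.001]
wrist_force: [4.0, 0.1, -2.4]
width: 0.35
grip_force: 42.3
```

```bash
python3 st.py
```

```text
14.33 pos [ 0.46464 -0.05401  0.16478] psi 107.41 tilt [ 0.05 -0.  ] F [ 3.97  0.08 -2.44] M [ 0.303 -0.536 -0.262] w 29.9 42.3
q [-0.169  0.005  2.173  0.     0.963 -0.473] tau [  0.1 -32.7 -30.8  -0.6   1.1  -0.2]
to go tool mm [-0.3 -0.5]
```

>>> step_arm(
  targets=[
    [[0,0,0.005],[-0.1,0.4,0.15],20],
    [[0,0,0.005],[0,0,0.15],20],
    [[0,0,0.005],[0,0,0.15],20],
    [[0,0,0.005],[0,0,0.15],20],
    [[0,0,0],[0,0,0],20],
  ],
)

```text
time: 14.75
tool_pos: [0.465, -0.054, 0.1644]
tcp_rot: [1.884, 2.513, 0.0]
wrist_force: [2.5, -0.3, -1.2]
width: 0.347
grip_force: 42.5
```

```bash
python3 st.py
```

```text
14.75 pos [ 0.46497 -0.05398  0.16435] psi 106.29 tilt [ 0.03 -0.  ] F [ 2.45 -0.26 -1.16] M [ 0.238 -0.473 -0.218] w 29.6 42.5
q [-0.169  0.006  2.172  0.     0.963 -0.453] tau [  0.2 -31.9 -30.3  -0.4   0.9  -0.2]
to go tool mm [-0.2 -0.7]
```

>>> step_arm(
  targets=[
    [[0,0,0.005],[0,0.3,0.2],20],
    [[0,0,0.005],[0,0,0.2],20],
    [[0,0,0.005],[0,0,0.2],20],
    [[0,0,0.005],[0,0,0.2],20],
    [[0,0,0],[0,0,0],20],
  ],
)

```text
time: 15.17
tool_pos: [0.4654, -0.0539, 0.1636]
tcp_rot: [1.909, 2.494, 0.001]
wrist_force: [3.3, -0.2, 0.5]
width: 0.349
grip_force: 42.8
```

```bash
python3 st.py
```

```text
15.17 pos [ 0.46541 -0.05386  0.16364] psi 105.13 tilt [0.05 0.  ] F [ 3.34 -0.22  0.49] M [ 0.246 -0.575 -0.433] w 29.8 42.8
q [-0.169  0.008  2.172  0.     0.961 -0.433] tau [  0.4 -31.1 -29.5  -0.5   0.9  -0.4]
to go tool mm [-0.2 -1.3]
```

>>> step_arm(
  targets=[
    [[0,0,0.005],[0,0.3,0.15],20],
    [[0,0,0.005],[0,0,0.15],20],
    [[0,0,0.005],[0,0,0.15],20],
    [[0,0,0],[0,0,0],20],
  ],
)

```text
time: 15.5
tool_pos: [0.4657, -0.0538, 0.1631]
tcp_rot: [1.927, 2.48, 0.001]
wrist_force: [3.9, -0.4, 1.3]
width: 0.347
grip_force: 42.8
```

```bash
python3 st.py
```

```text
15.5 pos [ 0.46574 -0.0538   0.16315] psi 104.29 tilt [ 0.06 -0.01] F [ 3.92 -0.43  1.29] M [ 0.14  -0.659 -0.477] w 29.6 42.8
q [-0.168  0.009  2.172  0.     0.96  -0.418] tau [  0.5 -30.9 -28.8  -0.5   1.1  -0.4]
to go tool mm [-0.2 -1.6]
```

>>> step_arm(
  targets=[
    [[0,0,0.005],[0,0.3,0.1],20],
    [[0,0,0.005],[0,0.2,0.15],20],
    [[0,0,0.003],[0,0,0.1],20],
    [[0,0,0],[0,0,0],20],
  ],
)

```text
time: 15.83
tool_pos: [0.466, -0.0538, 0.1627]
tcp_rot: [1.943, 2.468, 0.0]
wrist_force: [2.8, -0.1, 1.7]
width: 0.344
grip_force: 42.9
```

```bash
python3 st.py
```

```text
15.83 pos [ 0.466   -0.05375  0.1627 ] psi 103.56 tilt [ 0.02 -0.02] F [ 2.81 -0.05  1.72] M [-0.08  -0.589 -0.4  ] w 29.4 42.9
q [-0.168  0.01   2.171 -0.     0.959 -0.404] tau [  0.8 -30.6 -28.7  -0.2   1.   -0.4]
to go tool mm [-0.2 -1.8]
```

>>> step_arm(
  targets=[
    [[0,0,0.005],[0,0.2,0.1],20],
    [[0,0,0.004],[0,0.1,0],20],
    [[0,0,0],[0,0,0],20],
  ],
)

```text
time: 16.08
tool_pos: [0.4661, -0.0537, 0.1624]
tcp_rot: [1.954, 2.46, -0.0]
wrist_force: [2.8, -2.1, 1.9]
width: 0.348
grip_force: 42.8
```

```bash
python3 st.py
```

```text
16.08 pos [ 0.46611 -0.05368  0.16244] psi 103.07 tilt [-0.   -0.02] F [ 2.85 -2.1   1.95] M [-0.251 -0.568 -0.301] w 29.8 42.8
q [-0.168  0.011  2.171 -0.     0.959 -0.395] tau [  0.9 -30.9 -28.9   0.1   1.1  -0.3]
to go tool mm [-0.3 -1.8]
```

>>> step_arm(
  targets=[
    [[0,0,0.004],[-0.1,0.2,0],20],
    [[0,0,0.004],[0,0.1,0],20],
    [[0,0,0],[0,0,0],20],
  ],
)

```text
time: 16.33
tool_pos: [0.4662, -0.0537, 0.1624]
tcp_rot: [-1.963, -2.453, 0.001]
wrist_force: [1.7, -2.0, 1.5]
width: 0.346
grip_force: 42.7
```

```bash
python3 st.py
```

```text
16.33 pos [ 0.46623 -0.05366  0.16238] psi 102.65 tilt [-0.03 -0.03] F [ 1.66 -2.02  1.5 ] M [-0.311 -0.357  0.064] w 29.5 42.7
q [-1.670e-01  1.200e-02  2.171e+00 -1.000e-03  9.600e-01 -3.880e-01] tau [  0.6 -31.1 -29.3   0.5   0.9   0.2]
to go tool mm [-0.3 -1.8]
```

>>> step_arm(
  targets=[
    [[0,0,0],[-0.2,0.1,-0.1],20],
    [[0,0,0],[0,0,-0.1],20],
    [[0,0,0],[0,0,0],20],
  ],
  grip_force=25,
)

```text
time: 16.58
tool_pos: [0.4662, -0.0537, 0.1624]
tcp_rot: [-1.963, -2.452, 0.001]
wrist_force: [1.7, -1.4, -0.5]
width: 0.349
grip_force: 42.6
```

```bash
python3 st.py
```

```text
16.58 pos [ 0.46625 -0.05371  0.1624 ] psi 102.63 tilt [-0.04 -0.  ] F [ 1.72 -1.35 -0.49] M [-0.263 -0.423  0.205] w 29.8 42.6
q [-0.168  0.012  2.17  -0.     0.96  -0.388] tau [  0.4 -31.9 -30.1   0.4   0.9   0.2]
to go tool mm [-0.3 -1.8]
```

>>> step_arm(
  targets=[
    [[0,0,-0.003],[-0.2,0.2,-0.1],26],
    [[0,0,0],[0,0,0],28],
    [[0,0,0],[0,0,0],29],
    [[0,0,0],[0,0,0],30],
  ],
  grip_force=20,
)

```text
time: 16.92
tool_pos: [0.4662, -0.0538, 0.1624]
tcp_rot: [-1.96, -2.454, 0.001]
wrist_force: [1.5, -0.7, -1.8]
width: 0.351
grip_force: 1.4
```

```bash
python3 st.py
```

```text
16.92 pos [ 0.46624 -0.05376  0.16238] psi 102.77 tilt [-0.08  0.02] F [ 1.47 -0.74 -1.81] M [-0.083 -0.166  0.041] w 30.0 1.4
q [-0.168  0.012  2.17   0.     0.961 -0.391] tau [  0.3 -32.6 -31.4   0.1   0.4  -0. ]
to go tool mm [-0.3 -1.7]
```

Nearly released with small forces; opening fully and lifting straight up.

>>> step_arm(
  targets=[
    [[0,0,0],[0,0,0],32],
    [[0,0,0],[0,0,0],40],
    [[0,0,0],[0,0,0],50],
    [[0,0,0],[0,0,0],58],
    [[0,0,0],[0,0,0],58],
  ],
)

```text
time: 17.33
tool_pos: [0.4667, -0.0539, 0.1628]
tcp_rot: [-1.96, -2.455, 0.0]
wrist_force: [0.8, -0.9, 0.2]
width: 0.682
grip_force: 0.0
```

```bash
python3 st.py
```

```text
17.33 pos [ 0.46671 -0.05386  0.16283] psi 102.78 tilt [-0.02  0.  ] F [ 0.84 -0.94  0.24] M [ 0.027  0.04  -0.002] w 58.3 0.0
q [-0.168  0.012  2.169  0.     0.96  -0.391] tau [  0.  -32.1 -31.4   0.    0.   -0. ]
to go tool mm [-0.  -2.3]
```

>>> step_arm(
  targets=[
    [[0,0,0],[0,0,-5],58],
    [[0,0,0],[0,0,-15],58],
    [[0,0,0],[0,0,-25],58],
    [[0,0,0],[0,0,-30],58],
    [[0,0,0],[0,0,-30],58],
  ],
)

```text
time: 17.75
tool_pos: [0.4661, -0.0538, 0.2687]
tcp_rot: [-1.96, -2.454, 0.001]
wrist_force: [0.2, -0.5, -0.4]
width: 0.678
grip_force: 0.0
```

>>> step_arm(
  targets=[
    [[0,0,0],[0,0,-15],58],
    [[0,0,0],[0,0,0],58],
    [[0,0,0],[0,0,0],58],
    [[0,0,0],[0,0,0],58],
  ],
)

```text
time: 18.08
tool_pos: [0.4662, -0.0538, 0.2819]
tcp_rot: [-1.96, -2.454, 0.001]
wrist_force: [0.2, 0.0, -0.2]
width: 0.676
grip_force: 0.0
```

```bash
python3 st.py; cat > chk.py <<'E'
from h import *
from fit5 import edges,rob,A
c=calibration("wrist"); im=read_camera("wrist"); save("w5",im); s=read_state(); T=R.from_rotvec(s["tcp_rot"]).as_matrix()
hsv=cv2.cvtColor(im,cv2.COLOR_RGB2HSV); 
for q,z in(("carving_plate",.058),("blank_top",.141),("pedestal",0)):
    for a in tip_of("wrist",q)[:1]: print(q,a,ray(c,a["at"][1],a["at"][0],z).round(4))
ctr=proj(c,[.4655,-.0561,.066]); print(ctr)
O=edges(hsv[...,1].astype(float),*ctr,45,85,1,A)
from scipy.optimize import least_squares
def f(p): 
    W=np.array([ray(c,u,v,p[2]) for u,v in O]); return np.hypot(W[:,0]-p[0],W[:,1]-p[1])-.058
r=least_squares(f,[.4655,-.0561,.066],loss="soft_l1",f_scale=.0005); print("plate",r.x.round(4),np.median(abs(r.fun)))
# blank top face orientation
m=((hsv[...,0]<10)|(hsv[...,0]>170))&(hsv[...,1]>70); u,v=proj(c,[.4655,-.0561,.141]).astype(int); k=np.zeros_like(m); k[v-40:v+40,u-40:u+40]=1
cn=max(cv2.findContours((m&k).astype(np.uint8),0,1)[0],key=cv2.contourArea); print(cv2.minAreaRect(cn))
E
python3 chk.py | tail -7
```

```text
18.08 pos [ 0.46617 -0.0538   0.28192] psi 102.77 tilt [-0.08  0.01] F [ 0.2   0.04 -0.15] M [-0.004 -0.032 -0.009] w 57.7 0.0
q [-0.168 -0.116  2.052  0.     1.207 -0.391] tau [  0.  -30.4 -37.1   0.   -0.   -0. ]
to go tool mm [-0.4 -1.5]
plate outline in tool [-0.0021 -0.0006] 0.00020162543548031195 24
hole [225.61 208.44  12.56] [ 0.0218 -0.0332  0.0965]
hole [338.9  215.5   12.37] [0.0175 0.0345 0.0965]
carving_plate {'at': [197.2, 281.8], 'score': 0.81} [ 0.4666 -0.0549  0.058 ]
[280.49401363 199.81965806]
plate [ 0.4657 -0.056   0.0648] 0.00013141471905317448
((280.5, 194.0), (16.0, 37.0), 90.0)
```

```bash
python3 -c "from workcell import *;print(finish_job())"
```

```text
the job is handed in; nothing more can be done
None
```

The carving plate is mounted on the pedestal and turned home. It dropped about 3.4 mm as the vees took the balls, and I released it only then; the last camera check put its centre within 0.5 mm of the pedestal's. The job was handed in at about 18 s, and the bystanders were left alone.

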